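# Set the spray pressure with the outer ring of a two-tier knob

### The job

The next batch of lotus holders needs its spray pressure reset. On the air control unit that has the two-tier knob, turn only the wide lower ring clockwise until its pointer lines up with the broad raised mark on the panel, then let go. Leave the small knob on top of it, and the knob of the other unit, set as they are.

Things in the scene. Friction and masses are not known exactly. Their poses are not given: they have to be found in the camera images.
- spray_unit: Unit with the two-tier knob: fixed grey box, x -62 to +110 mm, y -60 to +60 mm, panel 50 mm above the bench. Origin: on the bench under the knob's vertical axis; z up, x towards the round gauge (centre 82 mm off, 55 mm high). The broad raised black mark (12 x 7 mm) lies 48 mm from the axis exactly in +x, among thin ticks. A similar unit nearby has one plain round knob (44 mm wide, 80 mm high).
- outer_ring (a joint): Wide black ribbed lower ring, 54 mm diameter; grip its side, 55 to 80 mm above the bench. Below: skirt 66 mm wide, 51 to 55 mm high, with a white-lined pointer nose to 39 mm from the axis; white line also over side and top. Angle in rad: 0 = pointer at the mark, positive anticlockwise from above; starts 0.6 to 1.25, stops -1.0 and 1.5. Friction 0.06 N m, stays where left.
- trim_tip (a point): One end of the small aluminium bar-shaped knob on top of the ring, same axis: bar 28 mm long, 9 mm thick, 83 to 101 mm above the bench, round foot 22 mm wide. The point is at its top face, 14 mm from the axis. It turns easily (0.015 N m), is not coupled to the ring, and must stay as it is.
- plain_tip (a point): Plain round knob of the other unit: edge of its top face at the end of its white line, 21 mm from that knob's axis, 80 mm above the bench. Must stay as it is.

How it is judged (in metres and radians):
At the end, for the whole second after the job is handed in: The wide lower ring's pointer is within 0.2 rad (11 degrees) of the broad mark and at rest; the end of the small top knob is within 4 mm (16 degrees) and the edge of the plain knob within 6 mm (16 degrees) of where it was at the start (value of joint outer_ring between -0.2 and 0.2 rad and velocity of joint outer_ring between -0.05 and 0.05 rad/s and distance of trim_tip from where it was at the start of the episode below 0.004 m and distance of plain_tip from where it was at the start of the episode below 0.006 m); the robot touches nothing.
It fails at once if the small top knob is turned by more than 16 degrees (its end moves more than 4 mm) (distance of trim_tip from where it was at the start of the episode above 0.004 m).
It fails at once if the plain knob of the other unit is turned by more than 16 degrees (its edge moves more than 6 mm) (distance of plain_tip from where it was at the start of the episode above 0.006 m).
It also fails if it takes over 38 s, if anything falls off the work surface, if the arm or the gripper's body presses on something with over 40 N, if the wrist force passes 120 N, or if a joint passes its speed limit or range.

### The arm

A 6-joint arm with a two-finger parallel gripper is mounted at the origin on a cart in front of the work surface, level with it; the furniture and walls round the work are solid. World frame = base frame: x ahead of the robot, y to its left, z up, the work surface at z = 0. Lengths are in m, angles in degrees, forces in N, time in s.
With the tool pointing down it reaches from about 0.4 to 0.825 m from the base axis. Payload 7 kg.
Tool frame: the origin (TCP) lies at the very end of the fingers, on their centre line; the grasp point (between the pads) lies 19 mm behind it; z points along the fingers, y is the direction in which the jaws open and shut (so a half turn about z gives the same grasp; the last joint's range is limited). The gripper opens to 88 mm and grips with 3 to 60 N. Pads are 19 mm wide; open, the fingers measure 130 mm over their backs; the gripper's body (78 mm by 193 mm) begins 47 mm behind the grasp point.
Start: joints at [89.101, 20.546, 0.682, 0, -70.136, -16.507], TCP at [0.202, 0.644, 0.227] pointing down, gripper open.
Joint ranges: [-176.03, 176.03], [-82.01, 121.73], [-58.28, 71.71], [-173.87, 95.51], [-174.79, -0.11], [-173.66, 173.66]. Speed limits (degrees/s): [136.94, 136.94, 172.46, 180, 180, 180].

### API

Orientations are given as [roll, pitch, yaw] about the fixed x, y, z axes, in that order (R = Rz(yaw) Ry(pitch) Rx(roll)).
In Python, from plant import telemetry, optics, ctrl gives the robot as it stands.
- The arm moves only by the tool servo_tool, never from a script. Its argument "rows" is a list of rows, each a list of 3 entries, a list of its own where there are three numbers: the shift along the tool's x, y, z in m, then the turn, a rotation vector about the tool's x, y, z in units of 6 degrees (1.0 is 6 degrees), then the closure, from 0 (fully open) to 1 (shut). A call has 1 to 20 rows; each row shifts and turns the commanded pose from where the row before left it, along the tool's axes as they then stand; what a row does not reach is not made up. A row lasts 1/12 s, in which the tool goes at most 41.7 mm and 7.16 degrees, less where a joint would pass 70% of its speed; a pose out of reach is approached as far as the arm can. A call is refused whole if a number of a shift passes 0.0417 or a number of a turn 1, either way. A call with a gripper value outside its range is refused whole. The fingers move at their own pace and stop on an object; the grip force is fixed at half the most. Time passes only in rows, so rows that do not move let the fingers close. It gives the time, the measured TCP pose, the force and the opening at its end, in the units of the state.
- telemetry.get_obs(): the state, without advancing time (a new reading comes with each control period).
- optics.snapshot(name): name is "side" or "top"; returns the picture (420x560x3 uint8, red, green, blue); there is no depth.
- optics.camera_info(name): a dict with "mtx" (3x3 intrinsics, pixels), "rvec" (rotation vector, rad) and "tvec" (3), from world to camera coordinates, as OpenCV has them. Camera axes: x right, y down, z forward; pixel columns grow to the right and rows downward; lengths in m; the calibration is good to about 2 mm. A picture is of the moment at which its call begins. camera_info takes no time and is no camera call.
- ctrl.close_job(): hands the job in, once; it reports no verdict.
The state is a dict: "clock": time; "joint_pos": joint angles; "qvel": joint speeds; "tau": joint torques, N m; "tool_pos": TCP position; "orientation": TCP orientation; "force": force on the tool from outside, world axes, zero at the start; "moment": the same for the moment, N m; "opening": finger opening in m.
Only numpy, scipy, OpenCV 4.12 (cv2) and the standard library are available. Lean on these libraries where they do the work, as an engineer would, in place of code of your own. Each camera call takes 0.05 s, during which the arm holds its last target.

## Working session

There is one attempt and no reset: what is moved stays moved. The work goes in short steps, Python scripts to look and compute and a tool call to move; the robot and the scene stay as the last step left them, time stands still between calls to the robot, and variables do not carry over. Pictures are saved under pics/ and viewed, and the job is handed in when it is done.

Besides the shell and the picture viewer there is one more tool, called after "Call:" as name(argument=value, ...) on one line, values as JSON. servo_tool: Moves the arm, as the interface text tells. Its arguments: {"type":"object","properties":{"rows":{"type":"array"}},"required":["rows"]}

```bash
mkdir -p pics; python3 - <<'E'
from plant import telemetry, optics
import cv2
print(telemetry.get_obs())
for n in ("side","top"):
    im=optics.snapshot(n); cv2.imwrite(f"pics/{n}0.png",im[:,:,::-1]); 
    c=optics.camera_info(n); print(n,c)
E
```

```text
{'clock': 0.0, 'joint_pos': array([ 8.91000085e+01,  2.05898041e+01,  6.32973373e-01, -2.00709968e-02,
       -7.01367234e+01, -1.65078969e+01]), 'qvel': array([-0.07478963,  0.0663749 ,  0.05998518,  0.03668634,  0.01550064,
        0.04316326]), 'tau': array([-4.48739020e-04, -5.82718492e+01,  2.93047822e+01,  6.99728340e+00,
        6.86799089e-03, -1.69589175e-04]), 'tool_pos': array([0.20180943, 0.64359791, 0.22563518]), 'orientation': array([ 1.79904940e+02, -8.49538760e-03, -1.74147164e+01]), 'force': array([-0.43535143,  0.51984008, -0.54902035]), 'moment': array([ 0.0030049 ,  0.00995931, -0.02177949]), 'opening': 0.08729490222084121}
side {'mtx': array([[467.67699264,   0.        , 272.31779602],
       [  0.        , 467.67699264, 200.47903222],
       [  0.        ,   0.        ,   1.        ]]), 'rvec': array([ 0.69013364, -2.38153215,  1.45055984]), 'tvec': array([0.47613165, 0.24997405, 0.63635374])}
top {'mtx': array([[413.14099579,   0.        , 283.28936044],
       [  0.        , 413.14099579, 220.34470035],
       [  0.        ,   0.        ,   1.        ]]), 'rvec': array([ 2.08979365, -2.14744794,  0.18325804]), 'tvec': array([-0.00608481,  0.58683117,  0.82303624])}
```

View pics/top0.png

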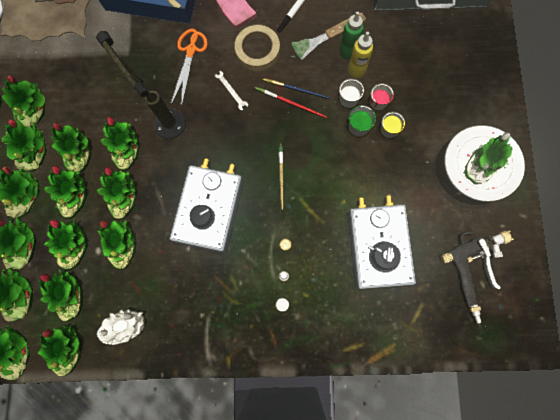

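View pics/side0.png

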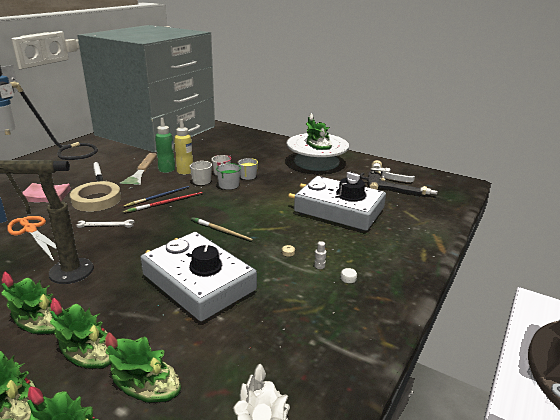

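The two-tier unit is the right-hand one in the top view (knob near (385,256), gauge at (380,217)). The plain unit is at (203,216). I'll zoom in and fit the pose.

```bash
cat > h.py <<'E'
import numpy as np, cv2
from plant import optics
def cam(n):
    c=optics.camera_info(n); R=cv2.Rodrigues(c["rvec"])[0]; return c["mtx"],R,np.array(c["tvec"]).ravel()
def proj(n,P):
    K,R,t=cam(n); p=(K@(R@np.atleast_2d(P).T+t[:,None])).T; return p[:,:2]/p[:,2:]
def back(n,uv,z):
    K,R,t=cam(n); C=-R.T@t; d=R.T@np.linalg.inv(K)@np.array([uv[0],uv[1],1.]); return C+d*(z-C[2])/d[2]
E
python3 - <<'E'
from h import *
im=cv2.imread("pics/top0.png"); c=im[195:295,335:435]; cv2.imwrite("pics/topz.png",cv2.resize(c,(600,600),interpolation=cv2.INTER_CUBIC))
im=cv2.imread("pics/side0.png"); c=im[160:240,280:400]; cv2.imwrite("pics/sidez.png",cv2.resize(c,(780,520),interpolation=cv2.INTER_CUBIC))
print(back("top",(385,256),.08),back("top",(203,216),.08),proj("top",[[.2,.644,.227],[0,0,0]]))
for n in("top","side"):
    K,R,t=cam(n);print(-R.T@t)
E
```

```text
[ 0.50250338 -0.22583916  0.08      ] [0.59554707 0.14365385 0.08      ] [[-139.634135    455.92817169]
 [ 280.23495934  514.91740885]]
[ 0.42495713 -0.03074329  0.91665849]
[0.17748655 0.63627773 0.50772398]
```

View pics/topz.png

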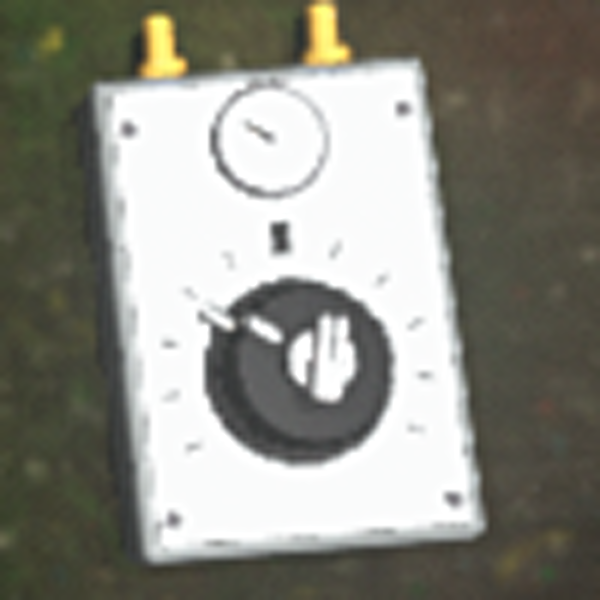

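View pics/sidez.png

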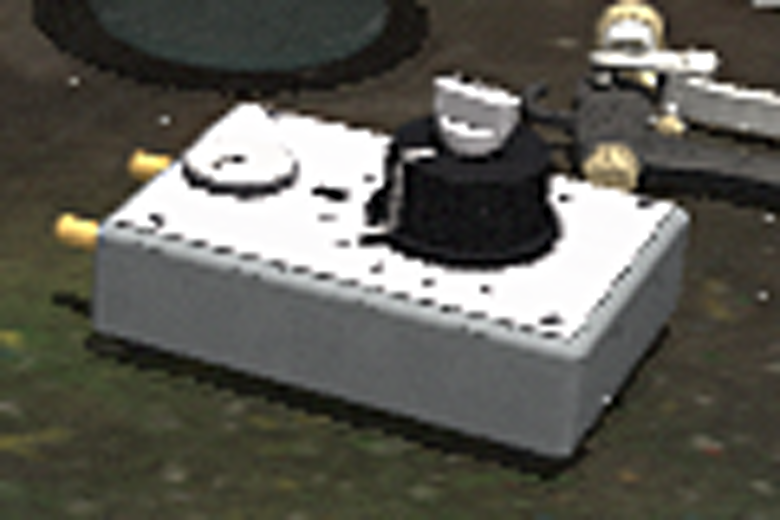

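```bash
cat > fit.py <<'E'
from h import *
from scipy.optimize import least_squares
def T(x,y): return (335+(x+.5)/6-.5,195+(y+.5)/6-.5)
def S(x,y): return (280+(x+.5)/6.5-.5,160+(y+.5)/6.5-.5)
obs=[("top",T(96,85),(.110,.060,.05)),("top",T(420,62),(.110,-.060,.05)),("top",T(485,527),(-.062,-.060,.05)),("top",T(148,553),(-.062,.060,.05)),
("top",T(270,138),(.082,0,.055)),("top",T(281,238),(.048,0,.051)),
("side",S(98,232),(.110,.06,.05)),("side",S(580,355),(-.062,.06,.05)),("side",S(240,163),(.082,0,.055)),("side",S(330,191),(.048,0,.051)),("side",S(690,215),(-.062,-.06,.05)),("side",S(245,103),(.11,-.06,.05))]
def w(p,P):
    c,s=np.cos(p[2]),np.sin(p[2]); return np.array([p[0]+c*P[0]-s*P[1],p[1]+s*P[0]+c*P[1],P[2]])
def res(p,o): return np.concatenate([proj(n,w(p,P))[0]-uv for n,uv,P in o])
for o in (obs,obs[:6],obs[6:]):
    r=least_squares(res,[.5,-.22,0],args=(o,),loss="soft_l1"); print(r.x,np.degrees(r.x[2])); print(r.fun.reshape(-1,2).round(1).tolist() if 0 else res(r.x,o).round(1))
p=least_squares(res,[.5,-.22,0],args=(obs,),loss="soft_l1").x
if __name__=="__main__":
    for uv,z in ((T(203,308),.055),(T(265,330),.080),(T(222,322),.055)):
        q=back("top",uv,z)[:2]-p[:2]; print("pointer",np.hypot(*q),np.arctan2(q[1],q[0])-p[2])
    print("ring top centre px",proj("top",[p[0],p[1],.08]), "T:",(proj("top",[p[0],p[1],.08])[0]-[335,195])*6)
E
python3 fit.py
```

```text
[ 0.502613   -0.2298157   0.04523097] 2.591543658251942
[-0.8 -0.6  1.1 -0.9  0.7  2.7 -1.1  2.6  0.1  0.9 -0.3  0.4 -1.7 -1.5
  0.1 -0.6 -0.3 -0.3 -0.2  0.5  0.8 -1.7 -1.5 -1.2]
[ 0.50429785 -0.23046588  0.05394681] 3.0909246244655955
[-1.  -1.1  0.8 -1.8  1.2  1.6 -0.6  2.   0.   0.1 -0.2 -0.4]
[ 0.50033739 -0.22671759  0.03241968] 1.857510978926413
[-1.5 -1.1  0.1  0.4  0.2  0.3  0.2  1.1  1.5 -0.7 -0.7 -0.6]
pointer 0.039498823866315085 0.8651775795932953
pointer 0.020509951071863795 0.8242662552083209
pointer 0.03142421126427976 0.8701743085568193
ring top centre px [[386.96841576 255.89214432]] T: [311.81049455 365.3528659 ]
```

```bash
cat > ov.py <<'E'
from h import *
import sys
def draw(n,src,out,p,ang,x0,y0,w,hh,s):
    im=cv2.imread(src)[y0:y0+hh,x0:x0+w]; im=cv2.resize(im,None,fx=s,fy=s,interpolation=cv2.INTER_CUBIC)
    a=np.linspace(0,2*np.pi,80)
    def W(P):
        P=np.atleast_2d(P); c,sn=np.cos(p[2]),np.sin(p[2]); return np.c_[p[0]+c*P[:,0]-sn*P[:,1],p[1]+sn*P[:,0]+c*P[:,1],P[:,2]]
    def pl(P,col): 
        q=(proj(n,W(P))-[x0,y0]+.5)*s-.5; cv2.polylines(im,[q.round().astype(int)],False,col,1)
    pl(np.c_[.027*np.cos(a),.027*np.sin(a),0*a+.08],(0,0,255)); pl(np.c_[.033*np.cos(a),.033*np.sin(a),0*a+.055],(0,255,0))
    pl([[.042,.0035,.051],[.054,.0035,.051],[.054,-.0035,.051],[.042,-.0035,.051],[.042,.0035,.051]],(255,0,255))
    pl([[.11,.06,.05],[.11,-.06,.05],[-.062,-.06,.05],[-.062,.06,.05],[.11,.06,.05]],(255,0,0))
    pl([[0,0,.055],[.039*np.cos(ang),.039*np.sin(ang),.055]],(0,165,255))
    cv2.imwrite(out,im)
if __name__=="__main__":
    p=(.5025,-.2292,.045)
    draw("top","pics/top0.png","pics/ovt.png",p,.865,335,195,100,100,6)
    draw("side","pics/side0.png","pics/ovs.png",p,.865,280,160,120,80,6)
E
python3 ov.py
```

```text
(no output)
```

View pics/ovt.png

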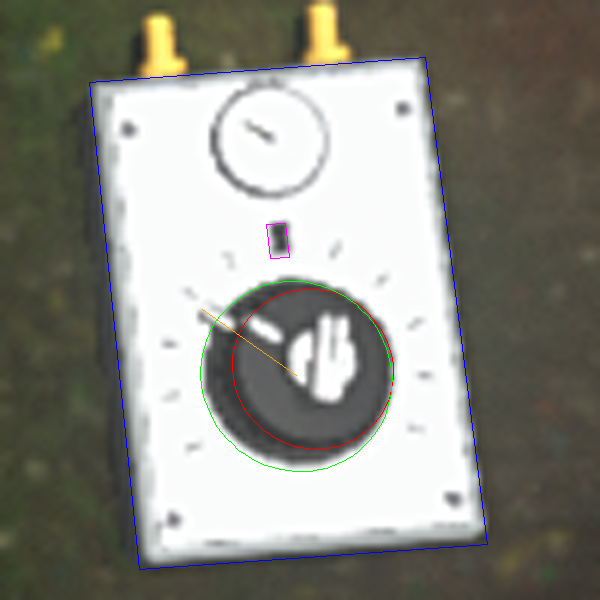

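View pics/ovs.png

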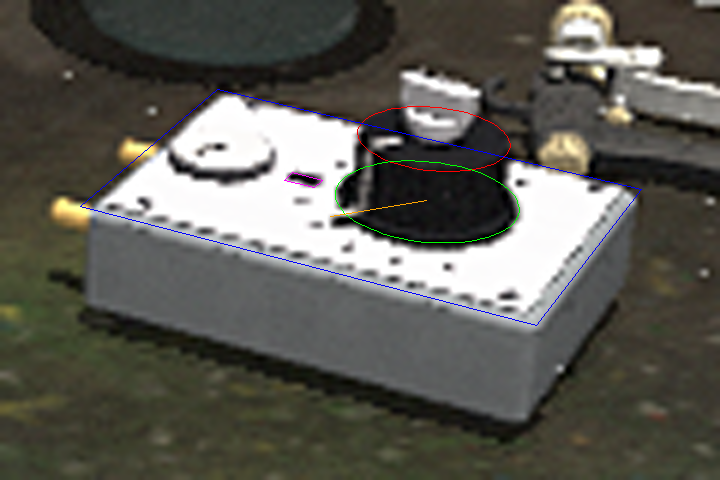

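Overlay matches to about 1–2 mm, with the axis near (0.503, -0.229), unit yaw 2.6° and the ring at about +0.86 rad. I'll retract and lift, then swing in an arc round the base.

Call:
servo_tool(rows=[[[0, 0.0244, -0.02], [0, 0, 0], 0], [[0, 0.0244, -0.02], [0, 0, 0], 0], [[0, 0.0244, -0.02], [0, 0, 0], 0], [[0, 0.0244, -0.02], [0, 0, 0], 0], [[0, 0.0244, -0.02], [0, 0, 0], 0], [[0, 0, 0], [0, 0, 0], 0], [[0, 0, 0], [0, 0, 0], 0]])

```text
clock: 0.68
tool_pos: [0.1652, 0.5272, 0.3286]
orientation: [-179.8, 0.1, -17.4]
force: [-0.6, 0.8, -0.7]
opening: 0.0874
```

Call:
servo_tool(rows=[[[0.0389, 0.0014, 0], [0, 0, 0.674], 0], [[0.0389, 0.0014, 0], [0, 0, 0.674], 0], [[0.0389, 0.0014, 0], [0, 0, 0.674], 0], [[0.0389, 0.0014, 0], [0, 0, 0.674], 0], [[0.0389, 0.0014, 0], [0, 0, 0.674], 0], [[0.0389, 0.0014, 0], [0, 0, 0.674], 0], [[0.0389, 0.0014, 0], [0, 0, 0.674], 0], [[0.0389, 0.0014, 0], [0, 0, 0.674], 0], [[0.0389, 0.0014, 0], [0, 0, 0.674], 0], [[0.0389, 0.0014, 0], [0, 0, 0.674], 0], [[0.0389, 0.0014, 0], [0, 0, 0.674], 0], [[0.0389, 0.0014, 0], [0, 0, 0.674], 0]])

```text
clock: 1.68
tool_pos: [0.505, 0.2245, 0.3248]
orientation: [179.8, -0.0, -66.1]
force: [1.3, -0.0, 0.5]
opening: 0.0874
```

Call:
servo_tool(rows=[[[0.0389, 0.0014, 0], [0, 0, 0.674], 0], [[0.0389, 0.0014, 0], [0, 0, 0.674], 0], [[0.0389, 0.0014, 0], [0, 0, 0.674], 0], [[0.0389, 0.0014, 0], [0, 0, 0.674], 0], [[0.0389, 0.0014, 0], [0, 0, 0.674], 0], [[0.0389, 0.0014, 0], [0, 0, 0.674], 0], [[0.0389, 0.0014, 0], [0, 0, 0.674], 0], [[0.0389, 0.0014, 0], [0, 0, 0.674], 0], [[0.0389, 0.0014, 0], [0, 0, 0.674], 0], [[0.0389, 0.0014, 0], [0, 0, 0.674], 0], [[0.0389, 0.0014, 0], [0, 0, 0.674], 0], [[0.0389, 0.0014, 0], [0, 0, 0.674], 0], [[0, 0, 0], [0, 0, 0], 0], [[0, 0, 0], [0, 0, 0], 0], [[0, 0, 0], [0, 0, 0], 0]])

```text
clock: 2.93
tool_pos: [0.502, -0.2276, 0.3254]
orientation: [179.9, -0.0, -114.5]
force: [0.3, 0.4, -0.1]
opening: 0.0877
```

```bash
python3 - <<'E'
from h import *
from plant import telemetry
from scipy.spatial.transform import Rotation as Ro
im=optics.snapshot("top"); cv2.imwrite("pics/top1.png",im[:,:,::-1])
im=optics.snapshot("side"); cv2.imwrite("pics/side1.png",im[:,:,::-1])
o=telemetry.get_obs(); print(o["joint_pos"],o["tool_pos"],o["orientation"],o["force"])
R=Ro.from_euler("xyz",o["orientation"],degrees=True).as_matrix()
print(R.T@(np.array([.5032,-.2292,.059])-o["tool_pos"]))
E
```

```text
[-3.92318123e+00  6.01780395e+00 -5.57670832e+00 -1.28452606e-02
 -7.84693860e+01 -2.04598332e+01] [ 0.50245195 -0.22662524  0.3258257 ] [ 1.79935734e+02 -1.05464193e-02 -1.14385583e+02] [-0.47107783  0.64539828  0.154613  ]
[ 0.0019871  -0.00204366  0.26682394]
```

View pics/side1.png

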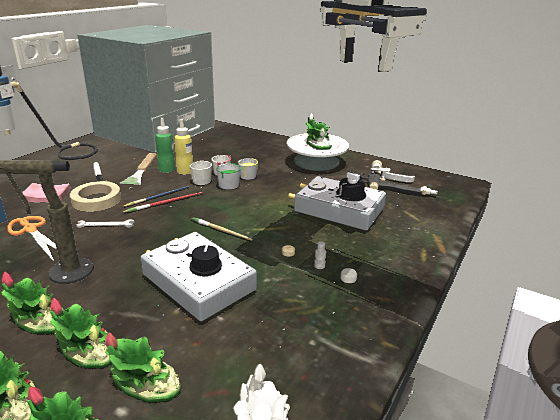

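View pics/top1.png

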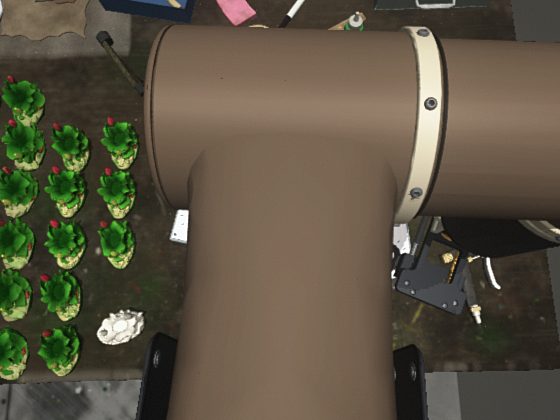

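The side view shows the gripper above the two-tier unit, and the top view is blocked by the arm. I'll descend part way and check from the side.

Call:
servo_tool(rows=[[[0.001, -0.001, 0.03], [0, 0, 0], 0], [[0, 0, 0.03], [0, 0, 0], 0], [[0, 0, 0.03], [0, 0, 0], 0], [[0, 0, 0.03], [0, 0, 0], 0], [[0, 0, 0.03], [0, 0, 0], 0], [[0, 0, 0.02], [0, 0, 0], 0], [[0, 0, 0.02], [0, 0, 0], 0], [[0, 0, 0.02], [0, 0, 0], 0], [[0, 0, 0], [0, 0, 0], 0], [[0, 0, 0], [0, 0, 0], 0], [[0, 0, 0], [0, 0, 0], 0]])

```text
clock: 3.95
tool_pos: [0.5036, -0.2282, 0.1176]
orientation: [-179.9, -0.0, -114.4]
force: [1.0, 0.6, -0.4]
opening: 0.0878
```

```bash
cat > look.py <<'E'
import sys
from h import *
from plant import telemetry
from scipy.spatial.transform import Rotation as Ro
im=optics.snapshot("side")[:,:,::-1]; k=sys.argv[1]
cv2.imwrite(f"pics/s{k}.png",im); cv2.imwrite(f"pics/sz{k}.png",cv2.resize(im[110:240,270:420],None,fx=5,fy=4.6*5/4.6*.9,interpolation=cv2.INTER_CUBIC) if 0 else cv2.resize(im[120:240,270:420],None,fx=5,fy=5,interpolation=cv2.INTER_CUBIC))
o=telemetry.get_obs(); print(o["clock"],o["tool_pos"],o["orientation"],o["force"],o["moment"],o["opening"])
R=Ro.from_euler("xyz",o["orientation"],degrees=True).as_matrix()
print(R.T@(np.array([.5032,-.2292,.059])-o["tool_pos"]))
E
python3 look.py 2
```

```text
4.0 [ 0.50376418 -0.22837258  0.11797937] [-1.79882550e+02  1.89730049e-02 -1.14385258e+02] [ 0.0310023  -0.71197203 -0.78874079] [ 0.09577092 -0.07994284 -0.02732568] 0.08759591003793718
[0.00100607 0.00029313 0.05897856]
```

View pics/sz2.png

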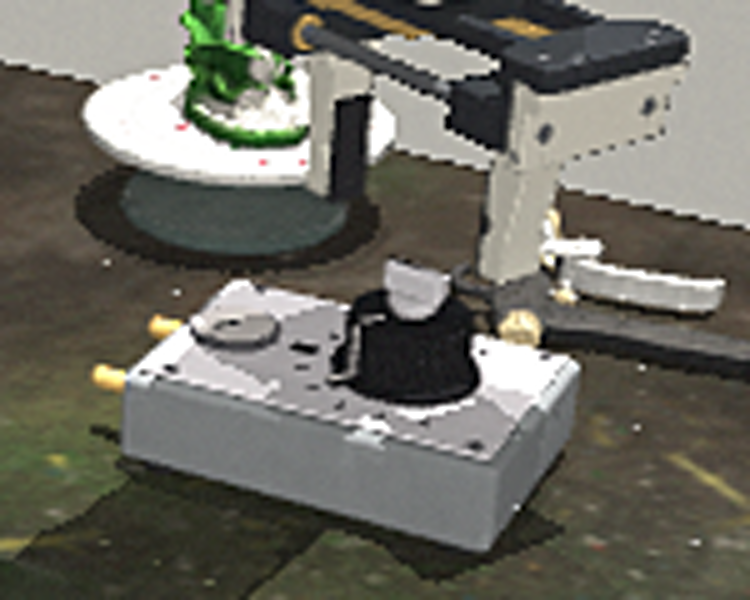

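```bash
python3 - <<'E'
from h import *
a=np.radians(-24.4); d=np.array([np.cos(a),np.sin(a),0]); n=np.array([-d[1],d[0],0])
T=np.array([.5037,-.2284,.1178])
for s in(1,-1):
  for r in (.044,.065):
    for w in (-.0095,.0095): print(s,r,w,((proj("side",T+s*r*d+w*n)[0]-[270,120])*5).round())
E
```

```text
1 0.044 -0.0095 [362. 193.]
1 0.044 0.0095 [328. 202.]
1 0.065 -0.0095 [330. 177.]
1 0.065 0.0095 [297. 186.]
-1 0.044 -0.0095 [505. 263.]
-1 0.044 0.0095 [471. 273.]
-1 0.065 -0.0095 [542. 282.]
-1 0.065 0.0095 [508. 292.]
```

Finger tips sit where predicted, within about 1 px, and straddle the knob evenly. Descending to a tip height of about 60 mm.

Call:
servo_tool(rows=[[[0.0005, 0, 0.012], [0, 0, 0], 0], [[0, 0, 0.012], [0, 0, 0], 0], [[0, 0, 0.012], [0, 0, 0], 0], [[0, 0, 0.011], [0, 0, 0], 0], [[0, 0, 0.01], [0, 0, 0], 0], [[0, 0, 0], [0, 0, 0], 0], [[0, 0, 0], [0, 0, 0], 0], [[0, 0, 0], [0, 0, 0], 0]])

```text
clock: 4.67
tool_pos: [0.503, -0.2292, 0.0605]
orientation: [-179.9, 0.0, -114.4]
force: [-0.2, 0.8, -0.1]
opening: 0.0875
```

```bash
python3 look.py 3
```

```text
4.7167 [ 0.50300591 -0.22923332  0.06054353] [-1.79914848e+02  1.97148780e-02 -1.14449828e+02] [-0.11784424  0.21845086  0.39312253] [ 0.09602377 -0.10600237  0.01055495] 0.08772369046522421
[-0.00011014 -0.0001606   0.0015438 ]
```

View pics/sz3.png

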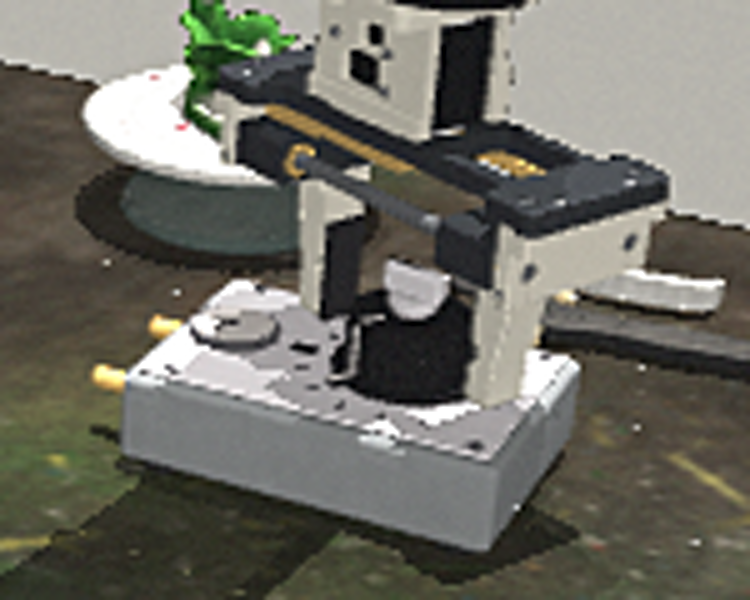

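Fingers straddle the ring and the bar knob is clear. Close nearly to contact first.

Call:
servo_tool(rows=[[[0, 0, 0], [0, 0, 0], 0.34], [[0, 0, 0], [0, 0, 0], 0.34], [[0, 0, 0], [0, 0, 0], 0.34], [[0, 0, 0], [0, 0, 0], 0.34], [[0, 0, 0], [0, 0, 0], 0.34], [[0, 0, 0], [0, 0, 0], 0.34]])

```text
clock: 5.22
tool_pos: [0.5023, -0.2291, 0.0596]
orientation: [-180.0, 0.0, -114.5]
force: [0.1, 0.0, 1.3]
opening: 0.0589
```

Call:
servo_tool(rows=[[[0, 0, 0], [0, 0, 0], 0.38], [[0, 0, 0], [0, 0, 0], 0.42], [[0, 0, 0], [0, 0, 0], 0.46], [[0, 0, 0], [0, 0, 0], 0.5], [[0, 0, 0], [0, 0, 0], 0.5], [[0, 0, 0], [0, 0, 0], 0.5]])

```text
clock: 5.72
tool_pos: [0.5038, -0.2296, 0.0597]
orientation: [-179.9, 0.0, -114.4]
force: [4.5, -3.9, -4.4]
opening: 0.053
```

```bash
python3 look.py 4
```

```text
5.7667 [ 0.50378826 -0.22963783  0.05973916] [-1.79856367e+02  1.42147722e-02 -1.14445682e+02] [ 4.79973026 -3.63172461 -5.37742941] [-1.22337858 -1.59126409 -0.01157735] 0.053413532963755846
[-0.00015496  0.00071856  0.0007374 ]
```

View pics/sz4.png

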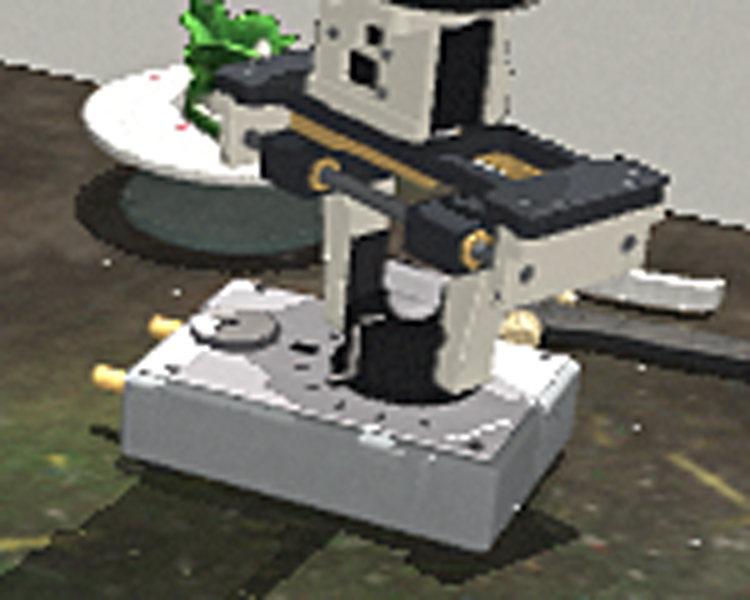

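Gripped at a 53 mm opening, with a light side load of about 6 N. Turn clockwise 25° and check.

Call:
servo_tool(rows=[[[0, -0.0006, 0], [0, 0, 0.2], 0.5], [[0, 0, 0], [0, 0, 0.5], 0.5], [[0, 0, 0], [0, 0, 0.5], 0.5], [[0, 0, 0], [0, 0, 0.5], 0.5], [[0, 0, 0], [0, 0, 0.5], 0.5], [[0, 0, 0], [0, 0, 0.5], 0.5], [[0, 0, 0], [0, 0, 0.5], 0.5], [[0, 0, 0], [0, 0, 0.5], 0.5], [[0, 0, 0], [0, 0, 0.5], 0.5], [[0, 0, 0], [0, 0, 0], 0.5], [[0, 0, 0], [0, 0, 0], 0.5]])

```text
clock: 6.68
tool_pos: [0.5045, -0.2301, 0.0597]
orientation: [-179.9, 0.1, -139.7]
force: [5.3, -5.9, -4.5]
opening: 0.0536
```

```bash
python3 look.py 5
```

```text
6.7333 [ 0.5044699  -0.23007827  0.05973893] [-1.79857854e+02  7.76354035e-02 -1.39682082e+02] [ 6.57205368 -5.45815844 -5.68111662] [-1.80857772 -1.984446   -0.02413258] 0.053618920976229695
[0.000401   0.00149314 0.00073468]
```

View pics/sz5.png

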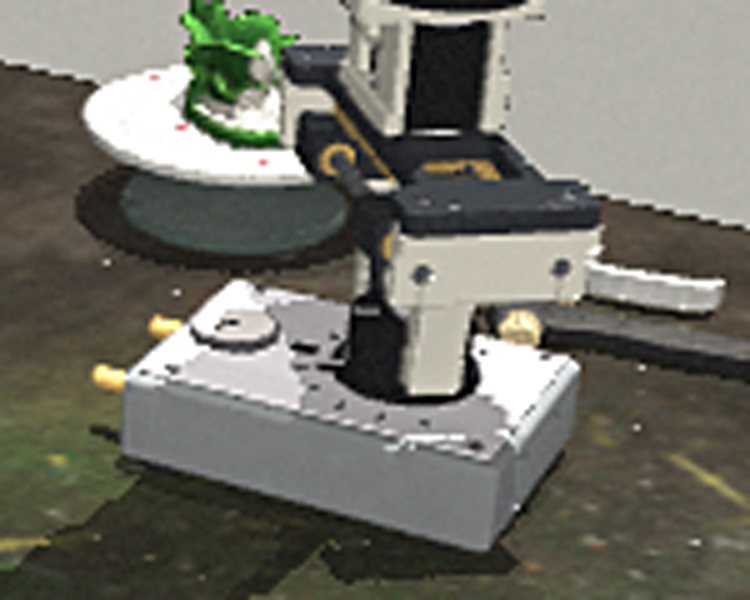

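The pointer nose has moved to about (335,365), partway to the mark. Turn the remaining ~24°.

Call:
servo_tool(rows=[[[0, 0, 0], [0, 0, 0.5], 0.5], [[0, 0, 0], [0, 0, 0.5], 0.5], [[0, 0, 0], [0, 0, 0.5], 0.5], [[0, 0, 0], [0, 0, 0.5], 0.5], [[0, 0, 0], [0, 0, 0.5], 0.5], [[0, 0, 0], [0, 0, 0.5], 0.5], [[0, 0, 0], [0, 0, 0.5], 0.5], [[0, 0, 0], [0, 0, 0.5], 0.5], [[0, 0, 0], [0, 0, 0], 0.5], [[0, 0, 0], [0, 0, 0], 0.5], [[0, 0, 0], [0, 0, 0], 0.5]])

```text
clock: 7.65
tool_pos: [0.5048, -0.2307, 0.0598]
orientation: [-179.9, 0.2, -163.7]
force: [6.3, -10.3, -8.0]
opening: 0.0532
```

```bash
python3 look.py 6
```

```text
7.7 [ 0.50485959 -0.23067696  0.05976522] [-1.79850832e+02  1.53626107e-01 -1.63674295e+02] [ 6.43847762 -9.91987038 -8.41336646] [-3.42523606 -2.57291286 -0.03505996] 0.05336415004498019
[0.00117955 0.00188589 0.00075716]
```

View pics/sz6.png

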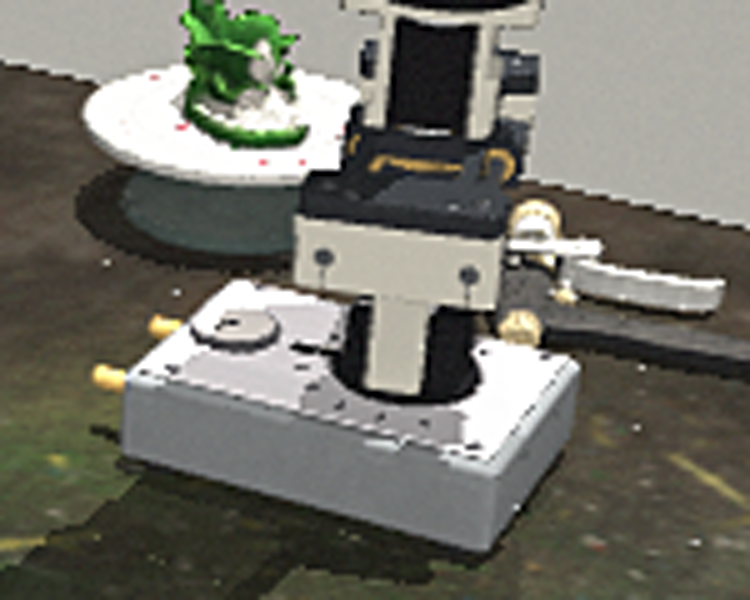

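The nose now lines up with the mark near (320,350). Release and lift straight up.

Call:
servo_tool(rows=[[[0, 0, 0], [0, 0, 0], 0.36], [[0, 0, 0], [0, 0, 0], 0.3], [[0, 0, 0], [0, 0, 0], 0.15], [[0, 0, 0], [0, 0, 0], 0], [[0, 0, 0], [0, 0, 0], 0], [[0, 0, 0], [0, 0, 0], 0], [[0, 0, 0], [0, 0, 0], 0], [[0, 0, 0], [0, 0, 0], 0]])

```text
clock: 8.37
tool_pos: [0.5028, -0.2293, 0.0596]
orientation: [180.0, -0.0, -163.7]
force: [-0.2, -0.4, 0.2]
opening: 0.087
```

Call:
servo_tool(rows=[[[0, 0, -0.01], [0, 0, 0], 0], [[0, 0, -0.015], [0, 0, 0], 0], [[0, 0, -0.02], [0, 0, 0], 0], [[0, 0, -0.03], [0, 0, 0], 0], [[0, 0, -0.03], [0, 0, 0], 0], [[0, 0, -0.03], [0, 0, 0], 0], [[0, 0, -0.03], [0, 0, 0], 0], [[0, 0, -0.03], [0, 0, 0], 0], [[0, 0, -0.03], [0, 0, 0], 0], [[0, 0, -0.03], [0, 0, 0], 0], [[0, 0, 0], [0, 0, 0], 0], [[0, 0, 0], [0, 0, 0], 0]])

```text
clock: 9.37
tool_pos: [0.5034, -0.2295, 0.3174]
orientation: [-179.9, 0.2, -163.7]
force: [0.5, -0.3, -2.2]
opening: 0.0874
```

```bash
python3 look.py 7
```

```text
9.4167 [ 0.50268327 -0.2292158   0.31552345] [-1.79984651e+02  9.60869679e-02 -1.63664313e+02] [-0.09518771 -0.26251649 -1.53692984] [ 0.04944558 -0.13874073 -0.02491808] 0.08720642900894765
[-7.01138412e-05 -6.14539585e-05  2.56523949e-01]
```

View pics/sz7.png

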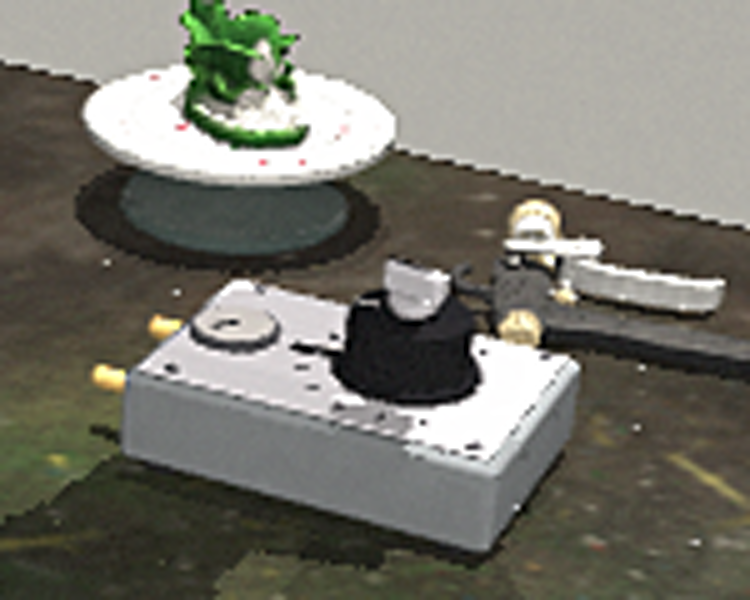

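The side view shows the pointer at the mark and the bar unchanged. I'll swing the arm away to check from the top camera.

Call:
servo_tool(rows=[[[-0.0254, 0.0294, 0], [0, 0, -0.674], 0], [[-0.0254, 0.0294, 0], [0, 0, -0.674], 0], [[-0.0254, 0.0294, 0], [0, 0, -0.674], 0], [[-0.0254, 0.0294, 0], [0, 0, -0.674], 0], [[-0.0254, 0.0294, 0], [0, 0, -0.674], 0], [[-0.0254, 0.0294, 0], [0, 0, -0.674], 0], [[-0.0254, 0.0294, 0], [0, 0, -0.674], 0], [[-0.0254, 0.0294, 0], [0, 0, -0.674], 0], [[-0.0254, 0.0294, 0], [0, 0, -0.674], 0], [[-0.0254, 0.0294, 0], [0, 0, -0.674], 0], [[-0.0254, 0.0294, 0], [0, 0, -0.674], 0], [[-0.0254, 0.0294, 0], [0, 0, -0.674], 0], [[-0.0254, 0.0294, 0], [0, 0, -0.674], 0], [[-0.0254, 0.0294, 0], [0, 0, -0.674], 0], [[-0.0254, 0.0294, 0], [0, 0, -0.674], 0], [[-0.0254, 0.0294, 0], [0, 0, -0.674], 0], [[-0.0254, 0.0294, 0], [0, 0, -0.674], 0], [[-0.0254, 0.0294, 0], [0, 0, -0.674], 0], [[0, 0, 0], [0, 0, 0], 0], [[0, 0, 0], [0, 0, 0], 0]])

```text
clock: 11.08
tool_pos: [0.3888, 0.4152, 0.3132]
orientation: [179.9, -0.1, -90.7]
force: [0.8, 0.6, -0.1]
opening: 0.0878
```

```bash
python3 - <<'E'
from h import *
im=optics.snapshot("top")[:,:,::-1]; cv2.imwrite("pics/top8.png",im)
c=lambda i,x,y:cv2.resize(i[y:y+100,x:x+100],(400,400),interpolation=cv2.INTER_CUBIC)
b=cv2.imread("pics/top0.png")
cv2.imwrite("pics/cmp8.png",np.hstack([c(b,335,195),c(im,335,195)]))
cv2.imwrite("pics/cmp9.png",np.hstack([c(b,155,160),c(im,155,160)]))
E
```

```text
(no output)
```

View pics/cmp8.png

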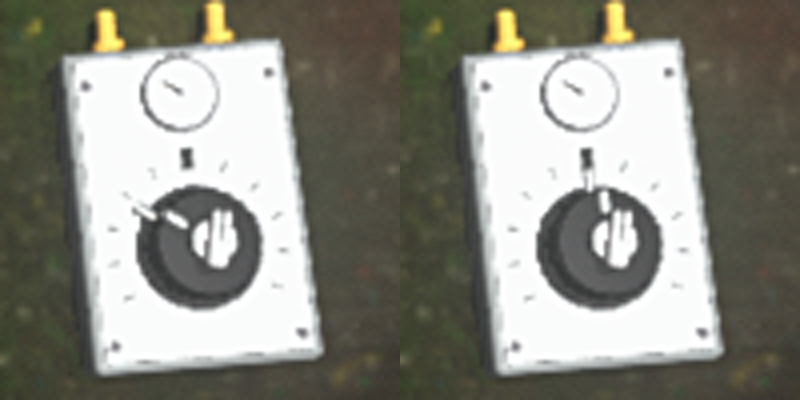

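View pics/cmp9.png

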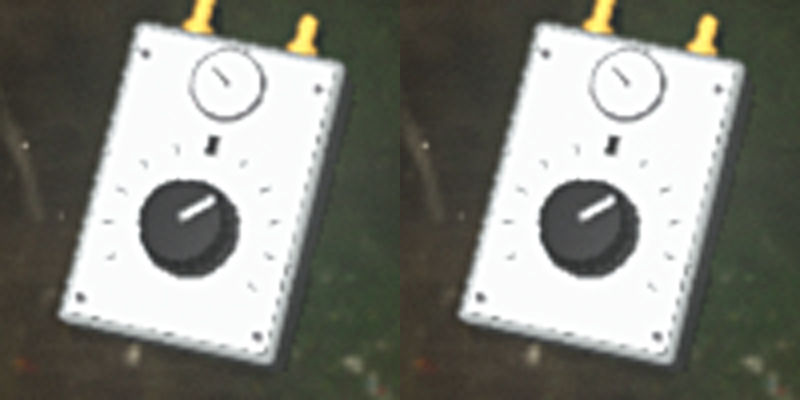

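In the before/after pair, the pointer nose at (588,178) now lies directly under the broad mark at (587,158). The bar knob and the plain knob are unchanged. Handing in.

```bash
python3 -c "
from plant import ctrl
print(ctrl.close_job())"
```

```text
the job is handed in; nothing more can be done
None
```

I turned the wide lower ring of the two-tier unit clockwise by about 49°, let go, moved the arm clear and handed the job in at about 11 s of the 38 s. No verdict was reported.

- **Ring:** I measured it at about +0.86 rad at the start. In the last top picture its pointer lies directly at the broad mark. I judged this by eye and did not compute a final angle.
- **Other knobs:** the small bar knob and the plain knob look unchanged in the before and after top pictures.
- **Arm:** it ended raised and swung away from the unit, with the force reading back to noise level. While turning, the side load rose to about 12 N, well under the limits. My 0.6 mm shift to relieve it did not help. It dropped to zero on release.
- **Disagreement:** the two cameras placed the unit about 4–5 mm apart. I used a value between them, and the gripper closed on the ring at 53–54 mm, as its 54 mm diameter requires.

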